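# Park the fence plunger and close the tray fence

### The arm

A 6-joint arm with a two-finger parallel gripper is mounted at the origin on the work surface. World frame = base frame: x ahead of the robot, y to its left, z up, the work surface at z = 0. Lengths are in mm, angles in degrees, forces in N, time in s.
With the tool pointing down it reaches from about 350 to 850 mm from the base axis. Payload 8.1 kg.
Tool frame: the origin (TCP) lies midway between the tips of the shut fingers; the grasp point (between the pads) lies 19 mm behind it; z points along the fingers, y is the line along which they close (so a half turn about z gives the same grasp; the last joint's range is limited). The gripper opens to 85 mm and grips with 20 to 120 N. Pads are 22 mm wide; open, the fingers measure 114 mm over their backs; the gripper's body (76 mm by 85 mm) begins 54 mm behind the grasp point. The pads swing forward as they close: fully open they stand 13 mm farther back than shut.
Start: joints at [60.997, 7.471, 85.268, -0, 87.261, -4.893], TCP at [245.074, 547.671, 231.292] pointing down, gripper open.
Joint ranges: [-169.43, 169.43], [-51.17, 129.36], [1.28, 143.12], [-76.62, 256.62], [0, 156.53], [-152.29, 152.29]. Speed limits (degrees/s): [136.94, 136.94, 159.86, 180, 180, 180].

### API

Orientations are given as [roll, pitch, yaw] about the fixed x, y, z axes, in that order (R = Rz(yaw) Ry(pitch) Rx(roll)).
In Python, from bench import sense, snapshot, camera_params, hand_in, masks_of, pinpoint gives the robot as it stands.
- The arm moves only by the tool step_arm, never from a script. Its argument "targets" is a list of rows, each an object with "angular": the turn, a rotation vector about the tool's x, y, z scaled (see below), a list of three; "dp": the shift along the tool's x, y, z scaled (see below), a list of three; "fingers": the closure, from 0 (fully open) to 1 (shut). A call has exactly 8 rows; each row is the pose to reach, as a shift and turn from the pose commanded when the call began, along the tool's axes at that moment, turning the shorter way round; what a row does not reach only later rows make up. The controller multiplies each number of a shift by 0.2 m and each number of a turn by 180 degrees. A row lasts 1/8 s, in which the tool goes at most 62.5 mm and 10.7 degrees, less where a joint would pass 70% of its speed; a pose out of reach is approached as far as the arm can. A call with a number of a shift or a turn outside -1 to 1 is refused whole. A call with a gripper value outside its range is refused whole. The fingers move at their own pace and stop on an object; "newtons" is the grip in N (left out, the last holds). Time passes only in rows, so rows that repeat a pose let the fingers close, or fill a call up. It gives the time, the measured TCP pose, the force, the opening and the grip force at its end, in the units of the state.
- sense(): the state, without advancing time (a new reading comes with each control period).
- snapshot(name): name is "scene" or "top" or "wrist"; returns the picture (480x640x3 uint8, blue, green, red); there is no depth.
- camera_params(name): a dict with "vfov" (degrees; the focal length in pixels is half the picture's height over the tangent of half this angle, whatever the lens; pixels are square), "cx", "cy" (the principal point, pixels), "D" ([k1, k2, p1, p2, k3] as OpenCV has them; the pictures are not rectified), "R" (3x3) and "t" (3): a world point X has camera coordinates R X + t. Camera axes: x right, y down, z forward; pixel columns grow to the right and rows downward; lengths in mm; the calibration is good to about 2 mm. A picture is of the moment at which its call begins: read the wrist's pose just before it. camera_params takes no time and is no camera call; for the wrist camera it gives the pose at the moment of the call.
- hand_in(): hands the job in; it is judged then, once.
Trained networks look in the newest picture that a camera, given by its name, has taken for a name from the list of things; names that differ only in an ending like _2 or _b are one class to them, and where a whole thing is asked for, a point or a joint stands for the part that bears it (a point fixed in the world has none). Each returns a list of dicts, best first, with "conf" (0 to 1); they miss things now and then, are a little off and sometimes report something else, mostly with a low value. They report only what shows in the picture. A call takes as long as a camera call.
- masks_of(camera, label): "pixels" (480x640 bool, what is visible of it) and "at" ([column, row] in pixels, amid what is visible of it).
- pinpoint(camera, label): "at" ([column, row] in pixels: a listed point, or the origin of a listed thing).
The state is a dict: "time": time; "joint_pos": joint angles; "qd": joint speeds; "joint_efforts": joint torques, N m; "tool_pos": TCP position; "tcp_rot": TCP orientation; "ft_force": force on the tool from outside, world axes, zero at the start; "wrist_torque": the same for the moment, N m; "finger_gap": finger opening in mm; "grip_force": force on a finger pad.
Only numpy, scipy, OpenCV 4.12 (cv2) and the standard library are available. Lean on these libraries where they do the work, as an engineer would, in place of code of your own. Each camera call takes 0.05 s, during which the arm holds its last target. There are 200 camera calls.

### The job

Free the tray fence: pull the sprung knob on the fence lock up, only lightly against its upper stop, turn it anticlockwise until you feel it come up lightly against the end of its turn, and ease it down into its rest notch so that it stays up by itself when you let go. Once it is parked and your hand is off it, slide the fence gently by its grip until its plate just touches the nested trays, without shoving them, then let go. Leave the other kitchen things where they are.

Things in the scene. Friction and masses are not known exactly. Their poses are not given: they have to be found in the camera images.
- lock: fence lock fixed to the butcher block: steel foot 100 x 60 with an upright round steel sleeve, 58 across, top 66 above the work surface. Origin: on the work surface under the axis of sleeve and knob; z up; the fence slides along its -y towards the trays. Inside the sleeve, out of sight, a cam (ledge, notch, end wall 22 mm off the axis, upper stop) differs in height and angle each time.
- pull_knob: black bar-shaped pull knob over the sleeve, 44 long (its x axis) x 16 thick (its y axis, the width to grip) x 30 high. Origin at its centre, 91 above the work surface when down, leaving 10 clear between its underside and the sleeve. It only rises and turns on the sleeve's axis. Pressed harder than 16 N against its stops inside the sleeve, it is damaged.
- plunger (a joint): lift of the knob in m: 0 = down, locking the fence. A spring pulls it down: 5 N at 0, rising 0.25 N per mm. It must be lifted 9 to 15 mm (hidden, differs) before it can be turned far; a hard upper stop, felt as a step in the pull, comes 5 mm above that lift. The rest notch's floor is 4 mm below that lift, so a parked knob stays 5 to 11 mm up.
- knob_top (a point): middle of the knob's top, 15 above its centre. The knob turns about it, anticlockwise from above, from home (its x axis along the lock's x). A weak spring turns it home (0.016 N m, plus 0.02 per rad) unless it sits in the rest notch. The turn ends at a hard wall at 0.65 to 1.4 rad (hidden, differs, to be felt); the notch is right at it: the knob sinks in only within 0.08 rad of the wall.
- fence_grip (a point): centre of the fence's black grip block, 60 (x) x 16 (y, the width to grip) x 40 high, on top of the plate: 4 mm in +y from the plate's tray-side face, 70 above the work surface. The fence slides along the lock's -y by up to 115 mm against about 2 N of friction, stays where left, and is locked until the knob is up at least 4 mm.
- fence: sliding fence: aluminium plate 160 wide (x) x 8 thick, from 3 to 51 above the work surface, on a bar through the lock. Origin: on its tray-side face (facing its -y), mid-width, at work-surface level, at the start 114 from the lock's axis.
- outer_tray: outer of the two nested aluminium trays, 200 x 170 (y) x 34 high, loose on the work surface, square to the fence. Origin under its centre. The pair weighs about 1 kg and slides when pushed with roughly 5 to 13 N.
- inner_tray: inner tray, 186 x 156 x 38 high, standing in the outer one; its rim is 41 above the work surface.
- tray_edge (a point): middle of the outer tray's side that faces the fence plate, 25 above the work surface; the clear gap to the plate at the start is 35 to 85 mm along the lock's y axis.
- scraper: red plastic dough scraper, 100 x 120 x 12, flat on the top; a bystander
- spoon_rest: white ceramic spoon rest, a shallow dish 100 across, 22 high; a bystander
- whisk: stainless whisk, 260 long, 55 across, lying; a bystander
- jar: glass jar with steel cap, 72 across, 110 high; a bystander
- bowl: white ceramic bowl, 150 across, 70 high; a bystander
- rolling_pin: wooden rolling pin, 360 long, 48 thick, lying; a bystander

How it is judged:
By the outcome, as a careful person would: the job done as asked, in the order asked, and still so for the second after the job is handed in, with the robot touching nothing.
It also fails if it takes over 72 s, if anything falls off the work surface, if the arm or the gripper's body presses on something with over 40 N, if the wrist force passes 120 N, or if a joint passes its speed limit or range.

## Working session

There is one attempt and no reset: what is moved stays moved. The work goes in short steps, Python scripts to look and compute and a tool call to move; the robot and the scene stay as the last step left them, time stands still between calls to the robot, and variables do not carry over. Pictures are saved under pics/ and viewed, at most 12 in all, crops included, and the job is handed in when it is done.

Besides the shell and the picture viewer there is one more tool, called as name([rows], argument=value, ...), one row to a line, values as JSON. step_arm: Moves the arm, as the interface text tells. Its arguments: {"type":"object","properties":{"targets":{"type":"array","items":{"type":"object","properties":{"angular":{"type":"array","items":{"type":"number","minimum":-1,"maximum":1}},"dp":{"type":"array","items":{"type":"number","minimum":-1,"maximum":1}},"fingers":{"type":"number"}}}},"newtons":{"type":"number"}},"required":["targets"]}

```bash
mkdir -p pics; ls; cat > h.py <<'E'
import numpy as np, cv2
from bench import *
def cam(n):
    p=camera_params(n); f=240/np.tan(np.radians(p["vfov"])/2)
    return np.array([[f,0,p["cx"]],[0,f,p["cy"]],[0,0,1]]),np.array(p["D"],float),np.array(p["R"],float),np.array(p["t"],float)
def ray(c,px):
    K,D,R,t=c
    u=cv2.undistortPoints(np.array([[px]],float),K,D)[0,0]
    d=R.T@np.array([u[0],u[1],1.]); return -R.T@t,d/np.linalg.norm(d)
def onz(c,px,z):
    o,d=ray(c,px); return o+d*(z-o[2])/d[2]
def tri(obs):
    A=np.zeros((3,3));b=np.zeros(3);rs=[ray(c,p) for c,p in obs]
    for o,d in rs:
        M=np.eye(3)-np.outer(d,d);A+=M;b+=M@o
    X=np.linalg.solve(A,b)
    return X,[np.linalg.norm((np.eye(3)-np.outer(d,d))@(X-o)) for o,d in rs]
E
python3 - <<'E'
from h import *
C={}
np.set_printoptions(precision=1,suppress=True)
for n in ["scene","top","wrist"]:
    C[n]=cam(n); cv2.imwrite(f"pics/{n}0.png",snapshot(n))
for l in ["knob_top","pull_knob","lock","fence_grip","fence","tray_edge","outer_tray"]:
    ob=[]
    for n in C:
        r=pinpoint(n,l)
        if r: 
            print(l,n,np.array(r[0]["at"]),round(r[0]["conf"],2))
            if r[0]["conf"]>.4: ob.append((C[n],r[0]["at"]))
    if len(ob)>1: X,e=tri(ob);print("  ->",X,np.array(e))
s=sense();print(s)
E
```

```text
pics
knob_top scene [372.8 222. ] 0.5
knob_top top [239.2 239.2] 0.56
  -> [555.5 137.7  94.6] [2.4 2.4]
pull_knob scene [372.8 225.8] 0.66
pull_knob top [240.4 238.7] 0.75
  -> [558.6 136.6  84.8] [2.9 2.9]
lock scene [369.8 254.5] 0.68
lock top [245.1 242.2] 0.7
  -> [565.1 133.5  -2.4] [1.8 1.8]
fence_grip scene [328.9 235.2] 0.69
fence_grip top [288.6 249.4] 0.8
  -> [536.4  25.   63.2] [0.6 0.6]
fence scene [327.8 254.6] 0.88
fence top [291.1 257.2] 0.7
  -> [529.1  23.8  -3.9] [3.9 3.9]
tray_edge scene [309.6 247.6] 0.77
tray_edge top [311.2 255.6] 0.84
  -> [527.4 -26.1  28.3] [2. 2.]
outer_tray scene [278.5 258.9] 0.96
{'time': 1.2, 'joint_pos': array([61. ,  7.5, 85.3, -0. , 87.3, -4.9]), 'qd': array([ 0. , -0. ,  0. ,  0. , -0.1,  0. ]), 'joint_efforts': array([ -0. , -56.9, -50.1,  -0. ,   0. ,  -0. ]), 'tool_pos': array([245.1, 547.7, 231.3]), 'tcp_rot': array([-180. ,    0. ,  155.9]), 'ft_force': array([-0.5, -0. ,  0.7]), 'wrist_torque': array([0.1, 0. , 0. ]), 'grip_force': 0.0, 'finger_gap': 85.26875827648604}
```

View pics/top0.png

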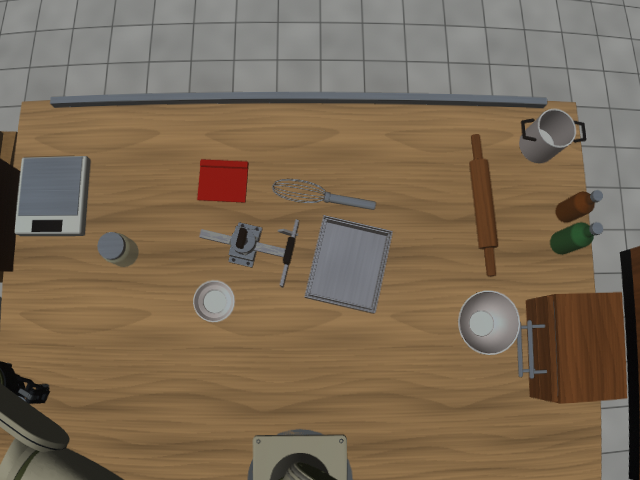

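View pics/scene0.png

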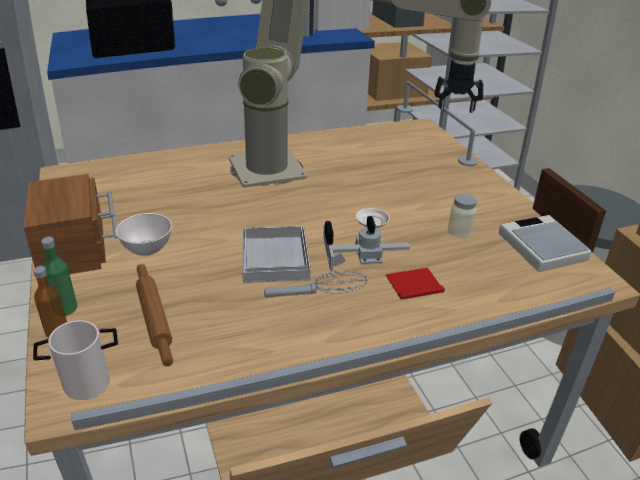

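step_arm([
  {"dp": [-0.1,-0.055,0],"angular": [0,0,0.055],"fingers": 0},
  {"dp": [-0.23,-0.125,0],"angular": [0,0,0.11],"fingers": 0},
  {"dp": [-0.36,-0.2,0],"angular": [0,0,0.165],"fingers": 0},
  {"dp": [-0.49,-0.27,0],"angular": [0,0,0.22],"fingers": 0},
  {"dp": [-0.62,-0.34,0],"angular": [0,0,0.275],"fingers": 0},
  {"dp": [-0.75,-0.41,0],"angular": [0,0,0.33],"fingers": 0},
  {"dp": [-0.88,-0.48,0],"angular": [0,0,0.385],"fingers": 0},
  {"dp": [-1,-0.55,0],"angular": [0,0,0.44],"fingers": 0},
])

```text
time: 2.2
tool_pos: [383.3, 364.7, 231.4]
tcp_rot: [180.0, -0.0, 76.4]
ft_force: [-0.4, -0.7, 0.5]
finger_gap: 85.2
grip_force: 0.0
```

```bash
cat >> h.py <<'E'
from scipy.spatial.transform import Rotation as Ro
np.set_printoptions(precision=3,suppress=True)
def go(xyz,yaw):
    s=sense(); R0=Ro.from_euler('xyz',s["tcp_rot"],degrees=True)
    R1=Ro.from_euler('xyz',[180,0,yaw],degrees=True)
    print("t",s["time"],"pos",s["tool_pos"],s["tcp_rot"],"F",s["ft_force"],"gap",s["finger_gap"])
    print("dp",R0.inv().apply(np.array(xyz)-s["tool_pos"])/200,"ang",(R0.inv()*R1).as_rotvec(degrees=True)/180)
E
python3 -c "
from h import *
go([545,100,231],-14)"
```

```text
t 2.2 pos [383.306 364.734 231.406] [179.989  -0.01   76.354] F [-0.407 -0.724  0.529] gap 85.22605012660458
dp [-1.096  1.098  0.002] ang [ 0.    -0.     0.502]
```

step_arm([
  {"dp": [-0.1,0.1,0],"angular": [0,0,0.055],"fingers": 0},
  {"dp": [-0.22,0.22,0],"angular": [0,0,0.11],"fingers": 0},
  {"dp": [-0.34,0.34,0],"angular": [0,0,0.165],"fingers": 0},
  {"dp": [-0.46,0.46,0],"angular": [0,0,0.22],"fingers": 0},
  {"dp": [-0.58,0.58,0],"angular": [0,0,0.275],"fingers": 0},
  {"dp": [-0.72,0.72,0],"angular": [0,0,0.33],"fingers": 0},
  {"dp": [-0.85,0.85,0],"angular": [0,0,0.385],"fingers": 0},
  {"dp": [-0.95,0.95,0],"angular": [0,0,0.44],"fingers": 0},
])

```text
time: 3.2
tool_pos: [524.5, 135.5, 231.4]
tcp_rot: [180.0, -0.0, -2.9]
ft_force: [-0.2, 0.4, 0.2]
finger_gap: 85.3
grip_force: 0.0
```

```bash
cat > m.py <<'E'
import sys,pickle
from h import *
k=sys.argv[1]
c=cam("wrist"); im=snapshot("wrist"); cv2.imwrite(f"pics/w{k}.png",im)
print("cam",-c[2].T@c[3])
o={}
for l in ["knob_top","lock","fence_grip","fence","tray_edge"]:
    r=pinpoint("wrist",l)
    if r and r[0]["conf"]>.3: o[l]=(c,r[0]["at"]); print(l,np.array(r[0]["at"]),r[0]["conf"],onz(c,r[0]["at"],{"knob_top":106,"lock":0,"fence_grip":70,"fence":0,"tray_edge":25}[l]))
pickle.dump(o,open(f"o{k}.pkl","wb"))
if len(sys.argv)>2:
    p=pickle.load(open(f"o{sys.argv[2]}.pkl","rb"))
    for l in o:
        if l in p: print(l,*tri([o[l],p[l]]))
E
python3 m.py 1; python3 -c "
from h import *
go([545,100,231],-14)"
```

```text
cam [600.41  131.557 375.149]
knob_top [325.5 188.5] 0.84 [559.427 131.34  106.   ]
lock [324.  175.5] 0.64 [556.529 132.119   0.   ]
fence_grip [452.2 209.2] 0.64 [531.118  24.633  70.   ]
fence [563.4 210.7] 0.7 [ 508.052 -120.836    0.   ]
tray_edge [498.6 199.6] 0.77 [528.297 -36.564  25.   ]
t 3.5 pos [523.497 137.619 231.295] [-179.981    0.012   -2.364] F [-1.1    0.123 -0.863] gap 85.46404822698445
dp [0.115 0.184 0.001] ang [-0.     0.     0.065]
```

View pics/w1.png

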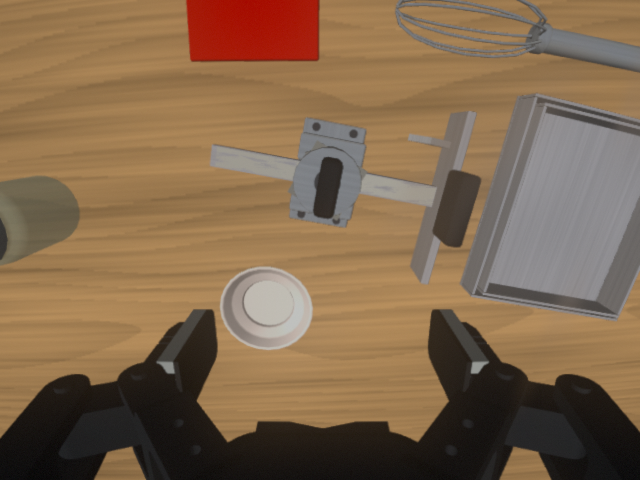

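step_arm([
  {"dp": [-0.02,0.04,0],"angular": [0,0,0.02],"fingers": 0},
  {"dp": [-0.05,0.1,0],"angular": [0,0,0.04],"fingers": 0},
  {"dp": [-0.1,0.2,0],"angular": [0,0,0.06],"fingers": 0},
  {"dp": [-0.13,0.3,0],"angular": [0,0,0.065],"fingers": 0},
  {"dp": [-0.15,0.35,0],"angular": [0,0,0.065],"fingers": 0},
  {"dp": [-0.15,0.35,0],"angular": [0,0,0.065],"fingers": 0},
  {"dp": [-0.15,0.35,0],"angular": [0,0,0.065],"fingers": 0},
  {"dp": [-0.15,0.35,0],"angular": [0,0,0.065],"fingers": 0},
])

```text
time: 4.5
tool_pos: [490.9, 68.9, 231.2]
tcp_rot: [-180.0, 0.0, -14.2]
ft_force: [-0.3, 0.2, -0.6]
finger_gap: 85.3
grip_force: 0.0
```

```bash
python3 m.py 2 1; cat > y.py <<'E'
from h import *
import sys
c=cam("wrist"); snapshot("wrist")
for l,z in [("pull_knob",106),("fence_grip",90)]:
    r=masks_of("wrist",l)[0]; m=r["pixels"].astype(np.uint8)
    cs=max(cv2.findContours(m,0,2)[0],key=cv2.contourArea)
    b=cv2.boxPoints(cv2.minAreaRect(cs)); w=np.array([onz(c,p,z)[:2] for p in b])
    e=[w[1]-w[0],w[2]-w[1]]; e=max(e,key=np.linalg.norm)
    print(l,r["conf"],"yaw",np.degrees(np.arctan(e[1]/e[0])),np.linalg.norm(w[1]-w[0]),np.linalg.norm(w[2]-w[1]),w.mean(0))
E
python3 y.py; python3 -c "
from h import *
go([559,132,130],-14)"
```

```text
cam [564.652  50.125 374.979]
knob_top [219.4 167.7] 0.66 [558.047 128.727 106.   ]
fence_grip [361.8 162.3] 0.69 [532.467  25.207  70.   ]
fence [361.9 156.7] 0.89 [530.427  18.193   0.   ]
tray_edge [  2.1 242.3] 0.67 [543.327 400.701  25.   ]
knob_top [557.92  131.376  96.772] [np.float64(0.10981961342402496), np.float64(0.10981961342425414)]
fence_grip [532.394  25.702  73.603] [np.float64(0.49532293657514487), np.float64(0.49532293657518767)]
fence [558.218  36.17  231.222] [np.float64(6.887807850028571), np.float64(6.887807850028635)]
tray_edge [574.697 104.195 317.559] [np.float64(13.645385795085307), np.float64(13.645385795085456)]
pull_knob 0.97 yaw -11.894015715908218 22.456334197889312 44.456722962482 [558.152 126.223]
fence_grip 0.81 yaw -57.56225407187217 104.74106638060886 99.82984950760903 [541.561  27.721]
t 4.95 pos [490.825  68.33  231.277] [179.999   0.002 -14.209] F [ 0.281 -0.108 -0.079] gap 85.30959594918826
dp [ 0.252 -0.392  0.506] ang [ 0.     0.    -0.001]
```

View pics/w2.png

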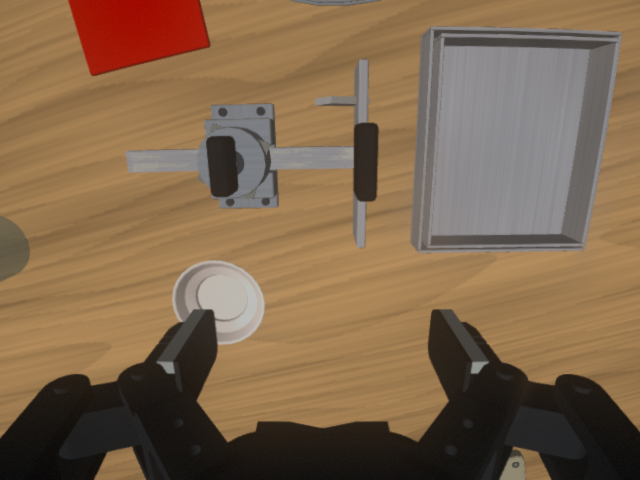

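```bash
python3 - <<'E'
from h import *
c=cam("wrist")
def L(a,b,z):
    p,q=onz(c,a,z),onz(c,b,z); d=q-p; print(p,q,np.linalg.norm(d),np.degrees(np.arctan2(d[1],d[0])))
print("plate");L((356.5,247),(356.5,60),51);L((366,247),(369,60),51)
print("bar");L((128,152),(350,147),30);L((128,172),(350,168),30)
print("knob top y edges");L((211,193),(208,140),106);L((235,193),(232,140),106)
print("grip");L((356,198),(355,126),90);L((376,198),(377,126),90)
print("tray rim outer");L((414,249),(430,29),34)
E
```

```text
plate
[456.403  44.471  51.   ] [611.145   9.156  51.   ] 158.72058334777014 -12.855913377289701
[454.232  35.947  51.   ] [608.706  -0.667  51.   ] 158.75477820780065 -13.334324052994175
bar
[591.893 228.747  30.   ] [544.129  28.725  30.   ] 205.64603241840706 -103.43049042919232
[574.711 235.874  30.   ] [525.695  33.023  30.   ] 208.68897220677505 -103.58432207695145
knob top y edges
[542.06  140.074 106.   ] [578.567 129.757 106.   ] 37.936995139910266 -15.781292150335101
[537.578 122.797 106.   ] [574.177 113.15  106.   ] 37.84863466268286 -14.766969292704333
grip
[508.737  36.587  90.   ] [561.576  25.28   90.   ] 54.03535682619533 -12.077837926655862
[504.898  21.404  90.   ] [557.609   9.422  90.   ] 54.05539958843902 -12.806840371010034
tray rim outer
[434.819  -9.92   34.   ] [622.701 -58.528  34.   ] 194.06747758276524 -14.505320913574229
```

step_arm([
  {"dp": [0.06,-0.1,0.1],"angular": [0,0,-0.004],"fingers": 0},
  {"dp": [0.15,-0.24,0.25],"angular": [0,0,-0.004],"fingers": 0},
  {"dp": [0.25,-0.38,0.4],"angular": [0,0,-0.004],"fingers": 0},
  {"dp": [0.2525,-0.382,0.5],"angular": [0,0,-0.004],"fingers": 0},
  {"dp": [0.2525,-0.382,0.6],"angular": [0,0,-0.004],"fingers": 0.3},
  {"dp": [0.2525,-0.382,0.7],"angular": [0,0,-0.004],"fingers": 0.5},
  {"dp": [0.2525,-0.382,0.786],"angular": [0,0,-0.004],"fingers": 0.5},
  {"dp": [0.2525,-0.382,0.786],"angular": [0,0,-0.004],"fingers": 0.5},
])

```text
time: 5.95
tool_pos: [557.2, 129.5, 72.4]
tcp_rot: [179.9, 0.1, -13.5]
ft_force: [0.4, 0.5, 0.6]
finger_gap: 42.6
grip_force: 0.0
```

```bash
python3 -c "
from h import *
cv2.imwrite('pics/w3.png',snapshot('wrist'))
go([558.5,130,74],-13.5)
c=cam('wrist')
for n,l,z in [('wrist','knob_top',106)]:
    for r in pinpoint(n,l): print(r['at'],r['conf'],onz(c,r['at'],z))
"
```

```text
t 6.0 pos [558.042 129.694  73.696] [179.979   0.052 -13.507] F [ 0.162 -0.358 -0.602] gap 42.27886355561707
dp [ 0.002 -0.002 -0.002] ang [ 0.  0. -0.]
[317.9, 358.5] 0.58 [557.577 131.387 106.   ]
```

View pics/w3.png

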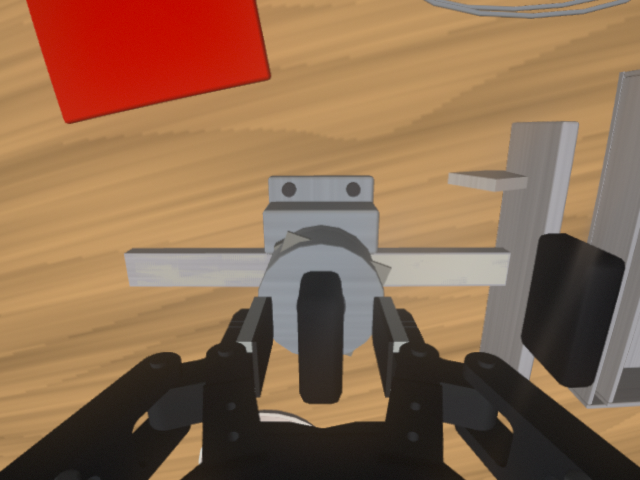

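step_arm([
  {"dp": [0,0,0],"angular": [0,0,0],"fingers": 0.7},
  {"dp": [0,0,0],"angular": [0,0,0],"fingers": 0.8},
  {"dp": [0,0,0],"angular": [0,0,0],"fingers": 1},
  {"dp": [0,0,0],"angular": [0,0,0],"fingers": 1},
  {"dp": [0,0,0],"angular": [0,0,0],"fingers": 1},
  {"dp": [0,0,0],"angular": [0,0,0],"fingers": 1},
  {"dp": [0,0,0],"angular": [0,0,0],"fingers": 1},
  {"dp": [0,0,0],"angular": [0,0,0],"fingers": 1},
], newtons=35)

```text
time: 7.05
tool_pos: [559.2, 129.9, 75.0]
tcp_rot: [-180.0, -0.1, -13.5]
ft_force: [-1.3, -0.5, 5.9]
finger_gap: 15.7
grip_force: 37.5
```

```bash
cat > s.py <<'E'
from h import *
for i in range(1):
    s=sense(); print(s["time"],s["tool_pos"],s["tcp_rot"],"F",s["ft_force"],"T",s["wrist_torque"],"q6",s["joint_pos"][5],s["joint_efforts"],s["finger_gap"],s["grip_force"])
E
python3 s.py
```

```text
7.05 [559.162 129.94   75.023] [-179.983   -0.078  -13.489] F [-1.331 -0.463  5.855] T [-0.205  0.189 -0.013] q6 111.46677827382929 [  0.538 -52.546 -43.51    0.365  -0.452   0.005] 15.654241513769595 37.45177209377289
```

step_arm([
  {"dp": [0,0,-0.007],"angular": [0,0,0],"fingers": 1},
  {"dp": [0,0,-0.015],"angular": [0,0,0],"fingers": 1},
  {"dp": [0,0,-0.023],"angular": [0,0,0],"fingers": 1},
  {"dp": [0,0,-0.031],"angular": [0,0,0],"fingers": 1},
  {"dp": [0,0,-0.039],"angular": [0,0,0],"fingers": 1},
  {"dp": [0,0,-0.047],"angular": [0,0,0],"fingers": 1},
  {"dp": [0,0,-0.055],"angular": [0,0,0],"fingers": 1},
  {"dp": [0,0,-0.055],"angular": [0,0,0],"fingers": 1},
])

```text
time: 8.05
tool_pos: [558.6, 129.9, 84.2]
tcp_rot: [180.0, -0.0, -13.5]
ft_force: [6.4, 0.0, -8.2]
finger_gap: 15.8
grip_force: 35.3
```

```bash
python3 s.py
```

```text
8.05 [558.598 129.882  84.244] [179.998  -0.007 -13.497] F [ 6.441  0.037 -8.202] T [-0.029 -1.155  0.007] q6 111.46950785256148 [  0.87  -58.906 -46.912   0.336   2.284   0.005] 15.849697057259172 35.34281373023987
```

step_arm([
  {"dp": [0.002,0,-0.003],"angular": [0,0,0],"fingers": 1},
  {"dp": [0.004,0,-0.006],"angular": [0,0,0],"fingers": 1},
  {"dp": [0.006,0,-0.009],"angular": [0,0,0],"fingers": 1},
  {"dp": [0.006,0,-0.012],"angular": [0,0,0],"fingers": 1},
  {"dp": [0.006,0,-0.015],"angular": [0,0,0],"fingers": 1},
  {"dp": [0.006,0,-0.018],"angular": [0,0,0],"fingers": 1},
  {"dp": [0.006,0,-0.018],"angular": [0,0,0],"fingers": 1},
  {"dp": [0.006,0,-0.018],"angular": [0,0,0],"fingers": 1},
])

```text
time: 9.05
tool_pos: [559.2, 129.8, 88.4]
tcp_rot: [180.0, 0.1, -13.5]
ft_force: [-0.4, 1.2, -9.2]
finger_gap: 15.6
grip_force: 35.3
```

```bash
python3 s.py
```

```text
9.05 [559.178 129.753  88.425] [179.984   0.061 -13.486] F [-0.371  1.18  -9.235] T [0.351 0.056 0.02 ] q6 111.42504394643097 [ -0.95  -61.052 -51.502  -0.588  -0.157   0.002] 15.617242116494142 35.26901721954346
```

step_arm([
  {"dp": [0,0,-0.001],"angular": [0,0,0],"fingers": 1},
  {"dp": [0,0,-0.002],"angular": [0,0,0],"fingers": 1},
  {"dp": [0,0,-0.003],"angular": [0,0,0],"fingers": 1},
  {"dp": [0,0,-0.004],"angular": [0,0,0],"fingers": 1},
  {"dp": [0,0,-0.005],"angular": [0,0,0],"fingers": 1},
  {"dp": [0,0,-0.005],"angular": [0,0,0],"fingers": 1},
  {"dp": [0,0,-0.005],"angular": [0,0,0],"fingers": 1},
  {"dp": [0,0,-0.005],"angular": [0,0,0],"fingers": 1},
])

```text
time: 10.05
tool_pos: [559.4, 129.7, 89.5]
tcp_rot: [180.0, 0.0, -13.5]
ft_force: [-4.9, 2.4, -10.6]
finger_gap: 15.4
grip_force: 35.2
```

```bash
python3 s.py
```

```text
10.05 [559.431 129.701  89.523] [179.99    0.032 -13.49 ] F [ -4.889   2.419 -10.603] T [0.393 0.701 0.008] q6 111.42543670722435 [ -1.553 -61.96  -53.592  -0.862  -1.359   0.003] 15.39924640931122 35.192567110061646
```

step_arm([
  {"dp": [-0.001,0,-0.001],"angular": [0,0,0],"fingers": 1},
  {"dp": [-0.003,0,-0.002],"angular": [0,0,0],"fingers": 1},
  {"dp": [-0.004,0,-0.003],"angular": [0,0,0],"fingers": 1},
  {"dp": [-0.004,0,-0.004],"angular": [0,0,0],"fingers": 1},
  {"dp": [-0.004,0,-0.005],"angular": [0,0,0],"fingers": 1},
  {"dp": [-0.004,0,-0.005],"angular": [0,0,0],"fingers": 1},
  {"dp": [-0.004,0,-0.005],"angular": [0,0,0],"fingers": 1},
  {"dp": [-0.004,0,-0.005],"angular": [0,0,0],"fingers": 1},
])

```text
time: 11.05
tool_pos: [559.1, 129.8, 90.8]
tcp_rot: [-180.0, -0.0, -13.5]
ft_force: [-0.6, 0.7, -11.0]
finger_gap: 15.8
grip_force: 35.1
```

```bash
python3 s.py
```

```text
11.05 [559.132 129.834  90.808] [-179.998   -0.028  -13.491] F [ -0.592   0.655 -10.959] T [ 0.096  0.038 -0.014] q6 111.4547408249789 [ -0.218 -61.359 -51.8    -0.143  -0.03    0.004] 15.819671353851158 35.09468615055084
```

step_arm([
  {"dp": [0,0,-0.001],"angular": [0,0,0],"fingers": 1},
  {"dp": [0,0,-0.002],"angular": [0,0,0],"fingers": 1},
  {"dp": [0,0,-0.003],"angular": [0,0,0],"fingers": 1},
  {"dp": [0,0,-0.004],"angular": [0,0,0],"fingers": 1},
  {"dp": [0,0,-0.004],"angular": [0,0,0],"fingers": 1},
  {"dp": [0,0,-0.004],"angular": [0,0,0],"fingers": 1},
  {"dp": [0,0,-0.004],"angular": [0,0,0],"fingers": 1},
  {"dp": [0,0,-0.004],"angular": [0,0,0],"fingers": 1},
])

```text
time: 12.05
tool_pos: [559.0, 129.8, 91.4]
tcp_rot: [180.0, -0.0, -13.5]
ft_force: [5.4, 0.1, -17.1]
finger_gap: 15.4
grip_force: 34.3
```

```bash
python3 s.py
```

```text
12.05 [558.95  129.839  91.359] [179.998  -0.003 -13.495] F [  5.37    0.08  -17.094] T [ 0.041 -0.795 -0.015] q6 111.45571163094672 [  0.564 -64.192 -52.542   0.162   1.676   0.01 ] 15.380705931794871 34.314900040626526
```

```bash
python3 - <<'E'
from h import *
c=cam("wrist"); s=sense()
# w3 taken with tcp (558.0,129.7,73.7): shift current camera accordingly
sh=np.array([558.04,129.69,73.7])-s["tool_pos"]
for p in [(320.5,272),(320.5,403)]:
    o,d=ray(c,p); o=o+sh
    for z in (106,):print(p,o+d*(z-o[2])/d[2])
    print(o+d*(76-o[2])/d[2])
E
```

```text
(320.5, 272) [589.198 122.739 106.   ]
[577.691 125.682  76.   ]
(320.5, 403) [538.453 135.074 106.   ]
[513.284 141.338  76.   ]
```

step_arm([
  {"dp": [0,0,0.004],"angular": [0,0,0],"fingers": 1},
  {"dp": [0,0,0.008],"angular": [0,0,0],"fingers": 1},
  {"dp": [0,0,0.012],"angular": [0,0,0],"fingers": 1},
  {"dp": [0,0,0.012],"angular": [0,0,-0.01],"fingers": 1},
  {"dp": [0,0,0.012],"angular": [0,0,-0.025],"fingers": 1},
  {"dp": [0,0,0.012],"angular": [0,0,-0.04],"fingers": 1},
  {"dp": [0,0,0.012],"angular": [0,0,-0.055],"fingers": 1},
  {"dp": [0,0,0.012],"angular": [0,0,-0.055],"fingers": 1},
])

```text
time: 13.05
tool_pos: [559.0, 130.0, 89.3]
tcp_rot: [-180.0, -0.0, -3.6]
ft_force: [0.5, 0.2, -9.9]
finger_gap: 15.5
grip_force: 35.3
```

```bash
python3 s.py
```

```text
13.05 [559.023 129.973  89.277] [-179.991   -0.017   -3.551] F [ 0.481  0.183 -9.905] T [-0.024 -0.186  0.002] q6 101.51581864391089 [  0.125 -60.663 -50.615   0.011   0.44   -0.559] 15.514671931423484 35.33477425575256
```

step_arm([
  {"dp": [0,0,0],"angular": [0,0,-0.02],"fingers": 1},
  {"dp": [0,0,0],"angular": [0,0,-0.04],"fingers": 1},
  {"dp": [0,0,0],"angular": [0,0,-0.06],"fingers": 1},
  {"dp": [0,0,0],"angular": [0,0,-0.08],"fingers": 1},
  {"dp": [0,0,0],"angular": [0,0,-0.1],"fingers": 1},
  {"dp": [0,0,0],"angular": [0,0,-0.12],"fingers": 1},
  {"dp": [0,0,0],"angular": [0,0,-0.135],"fingers": 1},
  {"dp": [0,0,0],"angular": [0,0,-0.135],"fingers": 1},
])

```text
time: 14.05
tool_pos: [559.0, 130.2, 89.2]
tcp_rot: [-180.0, -0.0, 20.7]
ft_force: [0.9, 1.5, -10.3]
finger_gap: 15.5
grip_force: 35.3
```

```bash
python3 s.py
```

```text
14.05 [558.966 130.173  89.215] [-179.98    -0.018   20.673] F [  0.94    1.505 -10.312] T [ 0.329 -0.207 -0.03 ] q6 77.29539325520776 [ -0.627 -60.645 -50.545  -0.483   0.477  -0.561] 15.521661579714417 35.329923033714294
```

step_arm([
  {"dp": [0,0,0],"angular": [0,0,-0.003],"fingers": 1},
  {"dp": [0,0,0],"angular": [0,0,-0.006],"fingers": 1},
  {"dp": [0,0,0],"angular": [0,0,-0.009],"fingers": 1},
  {"dp": [0,0,0],"angular": [0,0,-0.012],"fingers": 1},
  {"dp": [0,0,0],"angular": [0,0,-0.015],"fingers": 1},
  {"dp": [0,0,0],"angular": [0,0,-0.018],"fingers": 1},
  {"dp": [0,0,0],"angular": [0,0,-0.02],"fingers": 1},
  {"dp": [0,0,0],"angular": [0,0,-0.02],"fingers": 1},
], newtons=26)

```text
time: 15.05
tool_pos: [558.9, 130.0, 89.1]
tcp_rot: [-180.0, -0.0, 24.3]
ft_force: [1.7, 3.9, -9.9]
finger_gap: 15.5
grip_force: 35.3
```

```bash
python3 s.py
```

```text
15.05 [558.95  130.013  89.134] [-179.994   -0.01    24.318] F [ 1.656  3.911 -9.869] T [ 0.768 -0.24  -0.044] q6 73.64899564145392 [ -2.03  -60.502 -50.184  -1.411   0.698  -0.106] 15.529405557362221 35.3352552652359
```

step_arm([
  {"dp": [0,0,0],"angular": [0,0,-0.003],"fingers": 1},
  {"dp": [0.001,-0.001,0],"angular": [0,0,-0.006],"fingers": 1},
  {"dp": [0.001,-0.002,0],"angular": [0,0,-0.009],"fingers": 1},
  {"dp": [0.001,-0.003,0],"angular": [0,0,-0.012],"fingers": 1},
  {"dp": [0.001,-0.003,0],"angular": [0,0,-0.014],"fingers": 1},
  {"dp": [0.001,-0.003,0],"angular": [0,0,-0.014],"fingers": 1},
  {"dp": [0.001,-0.003,0],"angular": [0,0,-0.014],"fingers": 1},
  {"dp": [0.001,-0.003,0],"angular": [0,0,-0.014],"fingers": 1},
])

```text
time: 16.05
tool_pos: [558.9, 130.3, 89.1]
tcp_rot: [180.0, 0.0, 26.8]
ft_force: [1.9, -0.1, -9.4]
finger_gap: 15.6
grip_force: 35.3
```

```bash
python3 s.py
```

```text
16.05 [558.888 130.313  89.103] [179.982   0.005  26.824] F [ 1.925 -0.095 -9.373] T [ 0.079 -0.339 -0.048] q6 71.20026091933514 [  0.171 -60.556 -50.254  -0.025   0.672  -0.039] 15.572972226410707 35.34077346324921
```

step_arm([
  {"dp": [0,0,0],"angular": [0,0,-0.003],"fingers": 1},
  {"dp": [0,0,0],"angular": [0,0,-0.006],"fingers": 1},
  {"dp": [0,0,0],"angular": [0,0,-0.009],"fingers": 1},
  {"dp": [0,0,0],"angular": [0,0,-0.012],"fingers": 1},
  {"dp": [0,0,0],"angular": [0,0,-0.014],"fingers": 1},
  {"dp": [0,0,0],"angular": [0,0,-0.014],"fingers": 1},
  {"dp": [0,0,0],"angular": [0,0,-0.014],"fingers": 1},
  {"dp": [0,0,0],"angular": [0,0,-0.014],"fingers": 1},
])

```text
time: 17.05
tool_pos: [559.0, 130.3, 89.1]
tcp_rot: [180.0, -0.0, 29.3]
ft_force: [3.1, -3.8, -11.6]
finger_gap: 15.4
grip_force: 35.3
```

```bash
python3 s.py
```

```text
17.05 [558.988 130.27   89.129] [179.974  -0.004  29.339] F [  3.121  -3.771 -11.641] T [-0.726 -0.682 -0.221] q6 68.68332790221031 [  2.834 -60.618 -49.821   1.447   1.136  -0.237] 15.418906167863291 35.282310247421265
```

step_arm([
  {"dp": [0,0,0],"angular": [0,0,0.002],"fingers": 1},
  {"dp": [0,0,0.004],"angular": [0,0,0.004],"fingers": 1},
  {"dp": [0,0,0.008],"angular": [0,0,0.004],"fingers": 1},
  {"dp": [0,0,0.012],"angular": [0,0,0.004],"fingers": 1},
  {"dp": [0,0,0.016],"angular": [0,0,0.004],"fingers": 1},
  {"dp": [0,0,0.02],"angular": [0,0,0.004],"fingers": 1},
  {"dp": [0,0,0.025],"angular": [0,0,0.004],"fingers": 1},
  {"dp": [0,0,0.025],"angular": [0,0,0.004],"fingers": 1},
])

```text
time: 18.05
tool_pos: [559.0, 130.4, 84.0]
tcp_rot: [180.0, -0.0, 28.6]
ft_force: [2.3, -4.9, -7.4]
finger_gap: 15.4
grip_force: 35.7
```

```bash
python3 s.py
```

```text
18.05 [558.958 130.43   84.022] [179.986  -0.01   28.634] F [ 2.307 -4.859 -7.395] T [-0.817 -0.486 -0.183] q6 69.3928353767937 [  3.111 -59.38  -48.813   1.699   0.77   -0.18 ] 15.404781254473981 35.689687728881836
```

step_arm([
  {"dp": [-0.001,0.001,0],"angular": [0,0,0.002],"fingers": 1},
  {"dp": [-0.001,0.003,0],"angular": [0,0,0.004],"fingers": 1},
  {"dp": [-0.001,0.003,0.003],"angular": [0,0,0.004],"fingers": 1},
  {"dp": [-0.001,0.003,0.006],"angular": [0,0,0.004],"fingers": 1},
  {"dp": [-0.001,0.003,0.008],"angular": [0,0,0.004],"fingers": 1},
  {"dp": [-0.001,0.003,0.01],"angular": [0,0,0.004],"fingers": 1},
  {"dp": [-0.001,0.003,0.01],"angular": [0,0,0.004],"fingers": 1},
  {"dp": [-0.001,0.003,0.01],"angular": [0,0,0.004],"fingers": 1},
])

```text
time: 19.05
tool_pos: [558.9, 130.1, 82.1]
tcp_rot: [-180.0, -0.0, 27.9]
ft_force: [1.9, 1.4, -6.8]
finger_gap: 15.4
grip_force: 35.7
```

```bash
python3 s.py
```

```text
19.05 [558.927 130.145  82.06 ] [-179.98    -0.009   27.919] F [ 1.864  1.358 -6.762] T [ 0.328 -0.38  -0.09 ] q6 70.04945077456145 [ -0.502 -59.114 -48.425  -0.496   0.791  -0.086] 15.372078860662102 35.74527204036713
```

step_arm([
  {"dp": [0,0,0.001],"angular": [0,0,0.001],"fingers": 1},
  {"dp": [0,0,0.002],"angular": [0,0,0.002],"fingers": 1},
  {"dp": [0,0,0.003],"angular": [0,0,0.002],"fingers": 1},
  {"dp": [0,0,0.004],"angular": [0,0,0.002],"fingers": 1},
  {"dp": [0,0,0.005],"angular": [0,0,0.002],"fingers": 1},
  {"dp": [0,0,0.006],"angular": [0,0,0.002],"fingers": 1},
  {"dp": [0,0,0.006],"angular": [0,0,0.002],"fingers": 1},
  {"dp": [0,0,0.006],"angular": [0,0,0.002],"fingers": 1},
])

```text
time: 20.05
tool_pos: [559.0, 130.0, 81.1]
tcp_rot: [-180.0, -0.0, 27.6]
ft_force: [-0.4, 2.9, -3.3]
finger_gap: 15.6
grip_force: 36.3
```

```bash
python3 s.py
```

```text
20.05 [559.004 130.03   81.086] [-179.993   -0.012   27.552] F [-0.362  2.933 -3.316] T [ 0.767  0.063 -0.038] q6 70.41445841295645 [ -2.056 -57.346 -47.587  -1.398   0.074  -0.042] 15.606040305735121 36.29330813884735
```

step_arm([
  {"dp": [0,0,0.002],"angular": [0,0,0],"fingers": 1},
  {"dp": [0,0,0.003],"angular": [0,0,0],"fingers": 1},
  {"dp": [0,0,0.003],"angular": [0,0,0],"fingers": 1},
  {"dp": [0,0,0.003],"angular": [0,0,0],"fingers": 1},
  {"dp": [0,0,0.003],"angular": [0,0,0],"fingers": 0.5},
  {"dp": [0,0,0.003],"angular": [0,0,0],"fingers": 0.5},
  {"dp": [0,0,0.003],"angular": [0,0,0],"fingers": 0.5},
  {"dp": [0,0,0.003],"angular": [0,0,0],"fingers": 0.5},
])

```text
time: 21.05
tool_pos: [559.1, 129.7, 80.3]
tcp_rot: [180.0, -0.0, 27.5]
ft_force: [-0.3, -0.7, 0.3]
finger_gap: 42.9
grip_force: 0.0
```

```bash
python3 s.py; python3 -c "
from h import *
cv2.imwrite('pics/w4.png',snapshot('wrist'))"
```

```text
21.05 [559.052 129.714  80.279] [179.987  -0.002  27.542] F [-0.306 -0.701  0.317] T [-0.006  0.026 -0.029] q6 70.41406913930459 [ -0.028 -55.541 -45.961  -0.012  -0.005  -0.   ] 42.94716015231699 0.0
```

View pics/w4.png

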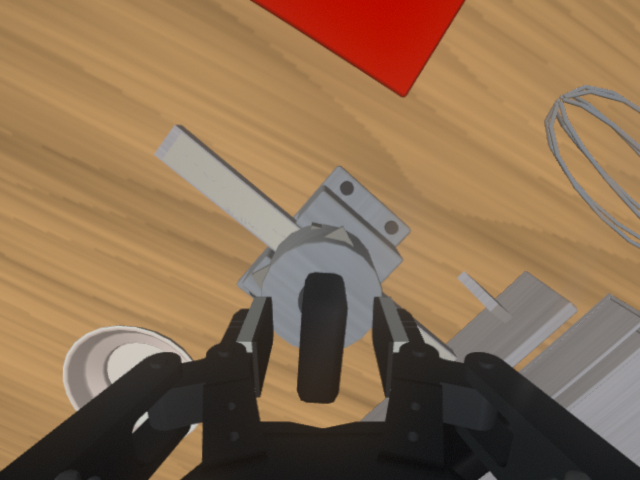

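step_arm([
  {"dp": [0,0,-0.1],"angular": [0,0,0],"fingers": 0.4},
  {"dp": [0,0,-0.22],"angular": [0,0,0],"fingers": 0.4},
  {"dp": [-0.06,0.07,-0.25],"angular": [0,0,0.05],"fingers": 0.4},
  {"dp": [-0.16,0.19,-0.25],"angular": [0,0,0.1],"fingers": 0.4},
  {"dp": [-0.28,0.32,-0.25],"angular": [0,0,0.15],"fingers": 0.4},
  {"dp": [-0.36,0.414,-0.25],"angular": [0,0,0.2],"fingers": 0.4},
  {"dp": [-0.36,0.414,-0.25],"angular": [0,0,0.228],"fingers": 0.4},
  {"dp": [-0.36,0.414,-0.25],"angular": [0,0,0.228],"fingers": 0.4},
])

```text
time: 22.1
tool_pos: [534.0, 22.9, 131.9]
tcp_rot: [-180.0, -0.1, -13.5]
ft_force: [0.2, 0.6, 0.0]
finger_gap: 51.1
grip_force: 0.0
```

```bash
python3 -c "
from h import *
cv2.imwrite('pics/w5.png',snapshot('wrist'))
for n in ['wrist','scene','top']:
    if n!='wrist': snapshot(n)
    c=cam(n)
    for r in pinpoint(n,'tray_edge')[:1]: print(n,r['at'],r['conf'],onz(c,r['at'],25))
go([533.4,23,58],-13.5)"
```

```text
wrist [402.2, 229.8] 0.68 [529.604 -33.753  25.   ]
scene [308.0, 247.3] 0.63 [520.966 -26.231  25.   ]
t 22.4 pos [533.507  23.485 130.468] [-179.998   -0.006  -13.406] F [-0.605 -0.484  0.099] gap 51.287208934244866
dp [-0.     0.002  0.362] ang [-0.    -0.     0.001]
```

View pics/w5.png

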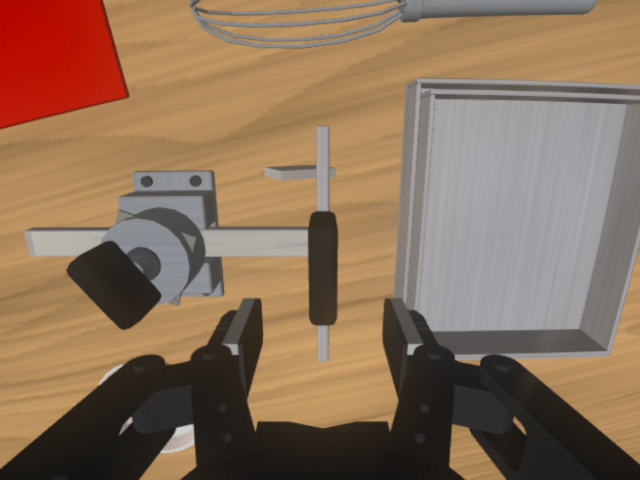

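```bash
python3 - <<'E'
from h import *
c=cam("wrist"); y=np.array([.2334,.9724]); x=np.array([.9724,-.2334])
o=np.array([559,129.9])
for n,p,z in [("plate near",(328,352),51),("plate far",(329,140),51),("plateL near",(318,352),51),("plateL far",(317,140),51),("tray far",(406.5,82),34),("tray mid",(401,215),34),("tray near",(396.5,335),34),("grip L",(309,270),90),("grip R",(337,270),90)]:
    w=onz(c,p,z); print(n,w,"lock xy",(w[:2]-o)@x,(w[:2]-o)@y)
E
```

```text
plate near [461.87   36.555  51.   ] lock xy -72.66250809403199 -113.43839385537974
plate far [601.221   3.219  51.   ] lock xy 70.62337547785442 -113.33002613702442
plateL near [463.508  43.387  51.   ] lock xy -72.66462815862107 -106.41271991873884
plateL far [602.861  10.06   51.   ] lock xy 70.62160805361422 -106.29532913866296
tray far [623.408 -50.777  34.   ] lock xy 104.8005487516872 -160.65784579967135
tray mid [542.409 -32.772  34.   ] lock xy 21.83447987481133 -162.0551200971109
tray near [453.021 -14.042  34.   ] lock xy -69.45758837891854 -164.7049738180857
grip L [539.304  29.429  90.   ] lock xy 4.297217478110863 -102.29472387441731
grip R [535.805  14.835  90.   ] lock xy 4.3014250046320734 -117.30281801689777
```

step_arm([
  {"dp": [0,0.001,0.05],"angular": [0,0,0],"fingers": 0.4},
  {"dp": [0,0.002,0.12],"angular": [0,0,0],"fingers": 0.4},
  {"dp": [0,0.002,0.2],"angular": [0,0,0],"fingers": 0.4},
  {"dp": [0,0.002,0.28],"angular": [0,0,0],"fingers": 0.4},
  {"dp": [0,0.002,0.34],"angular": [0,0,0],"fingers": 0.4},
  {"dp": [0,0.002,0.355],"angular": [0,0,0],"fingers": 0.4},
  {"dp": [0,0.002,0.355],"angular": [0,0,0],"fingers": 0.6},
  {"dp": [0,0.002,0.355],"angular": [0,0,0],"fingers": 0.7},
])

```text
time: 23.4
tool_pos: [533.9, 22.8, 60.0]
tcp_rot: [-180.0, -0.1, -13.5]
ft_force: [0.9, -0.2, -0.6]
finger_gap: 25.6
grip_force: 0.0
```

```bash
python3 s.py
```

```text
23.4 [533.946  22.763  60.034] [-179.986   -0.072  -13.491] F [ 0.859 -0.191 -0.576] T [ 0.003  0.015 -0.006] q6 100.4336715930964 [ -0.    -50.013 -44.486  -0.      0.008  -0.   ] 25.563209469809703 0.0
```

step_arm([
  {"dp": [0,0,0],"angular": [0,0,0],"fingers": 0.8},
  {"dp": [0,0,0],"angular": [0,0,0],"fingers": 1},
  {"dp": [0,0,0],"angular": [0,0,0],"fingers": 1},
  {"dp": [0,0,0],"angular": [0,0,0],"fingers": 1},
  {"dp": [0,0.01,0],"angular": [0,0,0],"fingers": 1},
  {"dp": [0,0.025,0],"angular": [0,0,0],"fingers": 1},
  {"dp": [0,0.04,0],"angular": [0,0,0],"fingers": 1},
  {"dp": [0,0.05,0],"angular": [0,0,0],"fingers": 1},
], newtons=25)

```text
time: 24.4
tool_pos: [531.6, 13.3, 60.0]
tcp_rot: [-180.0, -0.1, -13.5]
ft_force: [0.1, 1.9, 5.2]
finger_gap: 15.7
grip_force: 25.7
```

```bash
cat >> s.py <<'E'
y=np.array([.2334,.9724]); x=np.array([.9724,-.2334])
print("lock x,y",(s["tool_pos"][:2]-[559,129.9])@x,(s["tool_pos"][:2]-[559,129.9])@y,"Fx,Fy",s["ft_force"][:2]@x,s["ft_force"][:2]@y)
E
python3 s.py
```

```text
24.4 [531.581  13.327  60.   ] [-179.954   -0.067  -13.483] F [0.074 1.939 5.163] T [0.333 0.123 0.08 ] q6 99.35695651490184 [ -1.151 -47.325 -42.587  -0.659  -0.21    0.115] 15.744893595891961 25.72649985551834
lock x,y 0.5456049357131774 -119.75526768229605 Fx,Fy -0.3803502250689538 1.9026642539407137
```

step_arm([
  {"dp": [0,0.015,0],"angular": [0,0,0],"fingers": 1},
  {"dp": [0,0.035,0],"angular": [0,0,0],"fingers": 1},
  {"dp": [0,0.055,0],"angular": [0,0,0],"fingers": 1},
  {"dp": [0,0.075,0],"angular": [0,0,0],"fingers": 1},
  {"dp": [0,0.095,0],"angular": [0,0,0],"fingers": 1},
  {"dp": [0,0.115,0],"angular": [0,0,0],"fingers": 1},
  {"dp": [0,0.135,0],"angular": [0,0,0],"fingers": 1},
  {"dp": [0,0.145,0],"angular": [0,0,0],"fingers": 1},
])

```text
time: 25.4
tool_pos: [524.8, -15.0, 60.0]
tcp_rot: [-180.0, -0.1, -13.5]
ft_force: [0.4, 2.5, 5.9]
finger_gap: 15.4
grip_force: 25.7
```

```bash
python3 s.py; python3 -c "
from h import *
cv2.imwrite('pics/w6.png',snapshot('wrist')[60:420,200:560])"
```

```text
25.4 [524.823 -14.991  59.986] [-179.961   -0.069  -13.488] F [0.373 2.485 5.916] T [0.294 0.085 0.036] q6 96.22134529951938 [ -1.16  -46.449 -42.54   -0.651  -0.192   0.101] 15.359465328858855 25.71571111679077
lock x,y 0.5836897540415451 -148.8686785289881 Fx,Fy -0.21722370121215515 2.5032398178287933
```

View pics/w6.png

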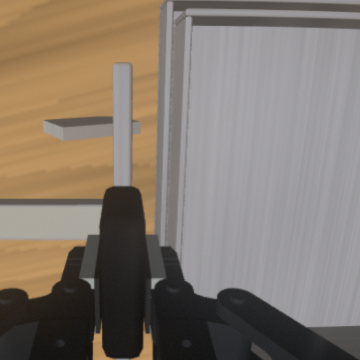

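```bash
python3 - <<'E'
from h import *
c=cam("wrist"); y=np.array([.2334,.9724]); x=np.array([.9724,-.2334])
o=np.array([559,129.9])
for n,p,z in [("plate",(332,210),51),("plate far",(332,140),51),("tray far",(364,90),34),("tray mid",(360,210),34),("near",(356,300),34)]:
    w=onz(c,p,z); print(n,(w[:2]-o)@x,(w[:2]-o)@y)
E
```

```text
plate 44.26553196887083 -153.24944351656984
plate far 72.91247743932874 -153.07889421794306
tray far 93.54398457558452 -167.20429298926717
tray mid 40.67641803871195 -166.85134655440524
near -5.810713034243773 -166.18445923568444
```

step_arm([
  {"dp": [0,0.004,0],"angular": [0,0,0],"fingers": 1},
  {"dp": [0,0.008,0],"angular": [0,0,0],"fingers": 1},
  {"dp": [0,0.012,0],"angular": [0,0,0],"fingers": 1},
  {"dp": [0,0.015,0],"angular": [0,0,0],"fingers": 1},
  {"dp": [0,0.017,0],"angular": [0,0,0],"fingers": 1},
  {"dp": [0,0.019,0],"angular": [0,0,0],"fingers": 1},
  {"dp": [0,0.02,0],"angular": [0,0,0],"fingers": 1},
  {"dp": [0,0.02,0],"angular": [0,0,0],"fingers": 1},
])

```text
time: 26.45
tool_pos: [523.9, -18.8, 60.0]
tcp_rot: [-180.0, -0.1, -13.5]
ft_force: [0.8, 1.4, 5.8]
finger_gap: 15.9
grip_force: 25.7
```

```bash
python3 s.py
```

```text
26.45 [523.946 -18.763  60.011] [-179.962   -0.073  -13.48 ] F [0.787 1.38  5.804] T [0.267 0.048 0.028] q6 95.79134981516367 [ -1.062 -46.364 -42.505  -0.542  -0.21    0.049] 15.856803944451409 25.73818266391754
lock x,y 0.6116031047150996 -152.74147175079506 Fx,Fy 0.4433142163912177 1.5260238344443127
```

step_arm([
  {"dp": [0,0.001,0],"angular": [0,0,0],"fingers": 1},
  {"dp": [0,0.002,0],"angular": [0,0,0],"fingers": 1},
  {"dp": [0,0.003,0],"angular": [0,0,0],"fingers": 1},
  {"dp": [0,0.005,0],"angular": [0,0,0],"fingers": 1},
  {"dp": [0,0.007,0],"angular": [0,0,0],"fingers": 1},
  {"dp": [0,0.008,0],"angular": [0,0,0],"fingers": 1},
  {"dp": [0,0.009,0],"angular": [0,0,0],"fingers": 1},
  {"dp": [0,0.01,0],"angular": [0,0,0],"fingers": 1},
])

```text
time: 27.45
tool_pos: [523.5, -20.7, 60.0]
tcp_rot: [-180.0, -0.1, -13.5]
ft_force: [-0.5, 2.6, 5.9]
finger_gap: 15.6
grip_force: 25.7
```

```bash
python3 s.py
```

```text
27.45 [523.476 -20.726  59.982] [-179.964   -0.073  -13.483] F [-0.49   2.648  5.877] T [0.289 0.061 0.02 ] q6 95.57462377366652 [ -1.136 -46.312 -42.5    -0.595  -0.197   0.056] 15.616529020430988 25.73355406522751
lock x,y 0.6121682899686264 -154.75988081814629 Fx,Fy -1.094872407575618 2.4605158554362867
```

step_arm([
  {"dp": [0,0.001,0],"angular": [0,0,0],"fingers": 1},
  {"dp": [0,0.002,0],"angular": [0,0,0],"fingers": 1},
  {"dp": [0,0.003,0],"angular": [0,0,0],"fingers": 1},
  {"dp": [0,0.004,0],"angular": [0,0,0],"fingers": 1},
  {"dp": [0,0.005,0],"angular": [0,0,0],"fingers": 1},
  {"dp": [0,0.006,0],"angular": [0,0,0],"fingers": 1},
  {"dp": [0,0.007,0],"angular": [0,0,0],"fingers": 1},
  {"dp": [0,0.007,0],"angular": [0,0,0],"fingers": 1},
])

```text
time: 28.45
tool_pos: [523.1, -22.1, 60.0]
tcp_rot: [-180.0, -0.1, -13.5]
ft_force: [0.1, 1.3, 6.8]
finger_gap: 15.4
grip_force: 25.7
```

```bash
python3 s.py
```

```text
28.45 [523.146 -22.08   60.012] [-179.963   -0.073  -13.484] F [0.1   1.343 6.75 ] T [0.215 0.026 0.041] q6 95.42344258795997 [ -1.083 -46.276 -42.499  -0.556  -0.203   0.05 ] 15.388143172598166 25.73563814163208
lock x,y 0.6073108397177662 -156.15336146224647 Fx,Fy -0.21575912941122277 1.3294613476224029
```

step_arm([
  {"dp": [0,0.001,0],"angular": [0,0,0],"fingers": 1},
  {"dp": [0,0.002,0],"angular": [0,0,0],"fingers": 1},
  {"dp": [0,0.003,0],"angular": [0,0,0],"fingers": 1},
  {"dp": [0,0.004,0],"angular": [0,0,0],"fingers": 1},
  {"dp": [0,0.005,0],"angular": [0,0,0],"fingers": 1},
  {"dp": [0,0.005,0],"angular": [0,0,0],"fingers": 1},
  {"dp": [0,0.005,0],"angular": [0,0,0],"fingers": 1},
  {"dp": [0,0.005,0],"angular": [0,0,0],"fingers": 1},
])

```text
time: 29.45
tool_pos: [522.9, -23.1, 60.0]
tcp_rot: [-180.0, -0.1, -13.5]
ft_force: [-0.7, 1.3, 6.1]
finger_gap: 16.1
grip_force: 25.7
```

```bash
python3 s.py; python3 -c "
from h import *
cv2.imwrite('pics/w7.png',cv2.resize(snapshot('wrist')[60:300,290:410],None,fx=2.5,fy=2.5))"
```

```text
29.45 [522.896 -23.062  59.979] [-179.965   -0.072  -13.482] F [-0.726  1.296  6.115] T [0.363 0.109 0.018] q6 95.31167215642986 [ -1.068 -46.249 -42.498  -0.554  -0.202   0.053] 16.071779593793444 25.734187066555023
lock x,y 0.5943523314833005 -157.16721724317298 Fx,Fy -1.0084394582577387 1.0905716925136169
```

View pics/w7.png

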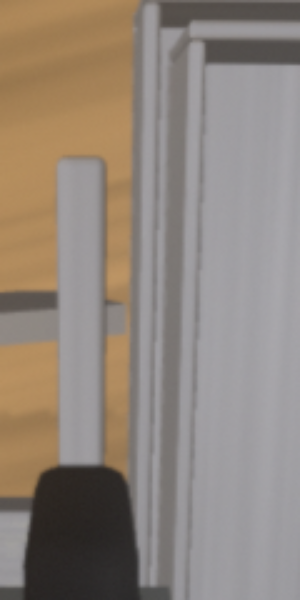

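```bash
python3 - <<'E'
from h import *
c=cam("wrist"); y=np.array([.2334,.9724]); x=np.array([.9724,-.2334])
o=np.array([559,129.9])
for n,p,z in [("plate",(332,210),51)]+[("tray",(px,180),z) for px in (344,347.5) for z in (34,0)]:
    w=onz(c,p,z); print(n,p,z,(w[:2]-o)@x,(w[:2]-o)@y)
E
```

```text
plate (332, 210) 51 44.279075685833234 -161.3176217466014
tray (344, 180) 34 54.729524061193416 -167.178201332529
tray (344, 180) 0 50.37480897112214 -169.14050605809322
tray (347.5, 180) 34 54.72985105355282 -168.7857607388279
tray (347.5, 180) 0 50.375201432286985 -171.06992311940462
```

step_arm([
  {"dp": [0,0.001,0],"angular": [0,0,0],"fingers": 1},
  {"dp": [0,0.002,0],"angular": [0,0,0],"fingers": 1},
  {"dp": [0,0.003,0],"angular": [0,0,0],"fingers": 1},
  {"dp": [0,0.004,0],"angular": [0,0,0],"fingers": 1},
  {"dp": [0,0.005,0],"angular": [0,0,0],"fingers": 1},
  {"dp": [0,0.005,0],"angular": [0,0,0],"fingers": 1},
  {"dp": [0,0.005,0],"angular": [0,0,0],"fingers": 1},
  {"dp": [0,0.005,0],"angular": [0,0,0],"fingers": 1},
])

```text
time: 30.5
tool_pos: [522.7, -24.0, 60.0]
tcp_rot: [-180.0, -0.1, -13.5]
ft_force: [0.2, 2.7, 5.2]
finger_gap: 15.6
grip_force: 25.7
```

```bash
python3 s.py
```

```text
30.5 [522.676 -24.036  59.975] [-179.965   -0.073  -13.481] F [0.205 2.741 5.218] T [0.28  0.021 0.037] q6 95.20166044576699 [ -1.067 -46.224 -42.497  -0.554  -0.202   0.054] 15.594518952955154 25.735339522361755
lock x,y 0.6069091908336783 -158.16596831589933 Fx,Fy -0.4403120667449697 2.713179421795543
```

step_arm([
  {"dp": [0,0.002,0],"angular": [0,0,0],"fingers": 1},
  {"dp": [0,0.004,0],"angular": [0,0,0],"fingers": 1},
  {"dp": [0,0.006,0],"angular": [0,0,0],"fingers": 1},
  {"dp": [0,0.008,0],"angular": [0,0,0],"fingers": 1},
  {"dp": [0,0.01,0],"angular": [0,0,0],"fingers": 1},
  {"dp": [0,0.011,0],"angular": [0,0,0],"fingers": 1},
  {"dp": [0,0.012,0],"angular": [0,0,0],"fingers": 1},
  {"dp": [0,0.012,0],"angular": [0,0,0],"fingers": 1},
])

```text
time: 31.5
tool_pos: [522.1, -26.4, 60.0]
tcp_rot: [-180.0, -0.1, -13.5]
ft_force: [0.1, 2.1, 5.4]
finger_gap: 15.3
grip_force: 25.7
```

```bash
python3 s.py
```

```text
31.5 [522.098 -26.373  59.967] [-179.965   -0.071  -13.485] F [0.12  2.133 5.444] T [0.244 0.087 0.059] q6 94.94077752655787 [ -1.073 -46.168 -42.493  -0.551  -0.199   0.052] 15.291255507206806 25.73499083518982
lock x,y 0.5909275172882206 -160.57315074488866 Fx,Fy -0.38094675386845755 2.1026981413296215
```

Plate at −164.6; now smaller steps.

step_arm([
  {"dp": [0,0.001,0],"angular": [0,0,0],"fingers": 1},
  {"dp": [0,0.002,0],"angular": [0,0,0],"fingers": 1},
  {"dp": [0,0.003,0],"angular": [0,0,0],"fingers": 1},
  {"dp": [0,0.004,0],"angular": [0,0,0],"fingers": 1},
  {"dp": [0,0.004,0],"angular": [0,0,0],"fingers": 1},
  {"dp": [0,0.004,0],"angular": [0,0,0],"fingers": 1},
  {"dp": [0,0.004,0],"angular": [0,0,0],"fingers": 1},
  {"dp": [0,0.004,0],"angular": [0,0,0],"fingers": 1},
])

```text
time: 32.5
tool_pos: [521.9, -27.1, 60.0]
tcp_rot: [-180.0, -0.1, -13.5]
ft_force: [-0.5, 1.7, 3.6]
finger_gap: 15.6
grip_force: 25.7
```

```bash
python3 s.py
```

```text
32.5 [521.929 -27.129  59.978] [-179.962   -0.072  -13.484] F [-0.546  1.673  3.644] T [0.257 0.079 0.05 ] q6 94.85141488486106 [ -1.065 -46.148 -42.492  -0.553  -0.197   0.054] 15.592215862053848 25.73254555463791
lock x,y 0.6027848073317457 -161.34708188922954 Fx,Fy -0.9211946735774522 1.4996673278121124
```

step_arm([
  {"dp": [0,0.001,0],"angular": [0,0,0],"fingers": 1},
  {"dp": [0,0.002,0],"angular": [0,0,0],"fingers": 1},
  {"dp": [0,0.003,0],"angular": [0,0,0],"fingers": 1},
  {"dp": [0,0.004,0],"angular": [0,0,0],"fingers": 1},
  {"dp": [0,0.004,0],"angular": [0,0,0],"fingers": 1},
  {"dp": [0,0.004,0],"angular": [0,0,0],"fingers": 1},
  {"dp": [0,0.004,0],"angular": [0,0,0],"fingers": 1},
  {"dp": [0,0.004,0],"angular": [0,0,0],"fingers": 1},
])

```text
time: 33.5
tool_pos: [521.7, -27.9, 60.0]
tcp_rot: [-180.0, -0.1, -13.5]
ft_force: [1.0, 2.1, 5.3]
finger_gap: 15.7
grip_force: 25.7
```

```bash
python3 s.py
```

```text
33.5 [521.736 -27.933  59.975] [-179.965   -0.073  -13.484] F [0.998 2.08  5.328] T [0.295 0.052 0.073] q6 94.76324673063323 [ -1.062 -46.128 -42.491  -0.552  -0.197   0.055] 15.696600740621738 25.732357800006866
lock x,y 0.6026376818832107 -162.17399266828969 Fx,Fy 0.48510847083309516 2.256032315867168
```

step_arm([
  {"dp": [0,0.001,0],"angular": [0,0,0],"fingers": 1},
  {"dp": [0,0.002,0],"angular": [0,0,0],"fingers": 1},
  {"dp": [0,0.003,0],"angular": [0,0,0],"fingers": 1},
  {"dp": [0,0.004,0],"angular": [0,0,0],"fingers": 1},
  {"dp": [0,0.004,0],"angular": [0,0,0],"fingers": 1},
  {"dp": [0,0.004,0],"angular": [0,0,0],"fingers": 1},
  {"dp": [0,0.004,0],"angular": [0,0,0],"fingers": 1},
  {"dp": [0,0.004,0],"angular": [0,0,0],"fingers": 1},
])

```text
time: 34.5
tool_pos: [521.5, -28.7, 60.0]
tcp_rot: [-180.0, -0.1, -13.5]
ft_force: [-0.1, 1.8, 5.0]
finger_gap: 15.4
grip_force: 25.7
```

```bash
python3 s.py; python3 -c "
from h import *
cv2.imwrite('pics/w8.png',cv2.resize(snapshot('wrist')[60:300,290:410],None,fx=2.5,fy=2.5))"
```

```text
34.5 [521.549 -28.704  59.965] [-179.963   -0.07   -13.484] F [-0.138  1.75   4.961] T [0.238 0.058 0.039] q6 94.67470709811859 [ -1.061 -46.108 -42.49   -0.552  -0.196   0.055] 15.402528522014379 25.728579461574554
lock x,y 0.6008952709050648 -162.96751036661288 Fx,Fy -0.5427715645160325 1.6696151942596924
```

View pics/w8.png

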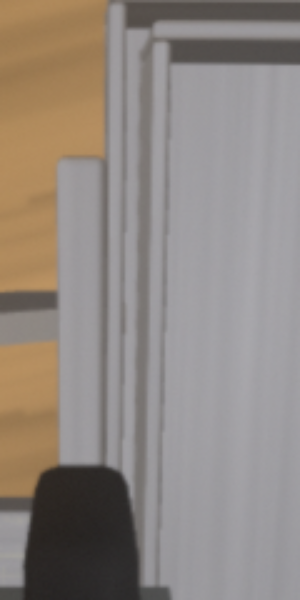

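step_arm([
  {"dp": [0,0.001,0],"angular": [0,0,0],"fingers": 1},
  {"dp": [0,0.0015,0],"angular": [0,0,0],"fingers": 1},
  {"dp": [0,0.002,0],"angular": [0,0,0],"fingers": 1},
  {"dp": [0,0.0025,0],"angular": [0,0,0],"fingers": 1},
  {"dp": [0,0.0025,0],"angular": [0,0,0],"fingers": 1},
  {"dp": [0,0.0025,0],"angular": [0,0,0],"fingers": 1},
  {"dp": [0,0.0025,0],"angular": [0,0,0],"fingers": 1},
  {"dp": [0,0.0025,0],"angular": [0,0,0],"fingers": 1},
])

```text
time: 35.55
tool_pos: [521.5, -29.2, 60.0]
tcp_rot: [-180.0, -0.1, -13.5]
ft_force: [-0.2, 2.0, 5.7]
finger_gap: 15.5
grip_force: 25.7
```

```bash
python3 s.py
```

```text
35.55 [521.453 -29.165  59.985] [-179.965   -0.074  -13.479] F [-0.208  2.024  5.711] T [0.29  0.085 0.067] q6 94.62000466495591 [ -1.099 -46.099 -42.488  -0.569  -0.192   0.055] 15.506817061580564 25.74694722890854
lock x,y 0.6153735908751382 -163.43774637434754 Fx,Fy -0.6744063520443793 1.9192715186563925
```

step_arm([
  {"dp": [0,0.0005,0],"angular": [0,0,0],"fingers": 1},
  {"dp": [0,0.001,0],"angular": [0,0,0],"fingers": 1},
  {"dp": [0,0.0015,0],"angular": [0,0,0],"fingers": 1},
  {"dp": [0,0.002,0],"angular": [0,0,0],"fingers": 1},
  {"dp": [0,0.002,0],"angular": [0,0,0],"fingers": 1},
  {"dp": [0,0.002,0],"angular": [0,0,0],"fingers": 1},
  {"dp": [0,0.002,0],"angular": [0,0,0],"fingers": 1},
  {"dp": [0,0.002,0],"angular": [0,0,0],"fingers": 1},
])

```text
time: 36.55
tool_pos: [521.4, -29.4, 60.0]
tcp_rot: [-180.0, -0.1, -13.5]
ft_force: [0.0, 2.6, 4.9]
finger_gap: 15.7
grip_force: 25.7
```

```bash
python3 s.py
```

```text
36.55 [521.388 -29.415  59.966] [-179.95    -0.074  -13.481] F [0.003 2.634 4.871] T [0.384 0.037 0.077] q6 94.57715098553221 [ -1.478 -46.117 -42.468  -0.796  -0.155   0.049] 15.728037320842873 25.735114216804504
lock x,y 0.6105970060332543 -163.69653919276743 Fx,Fy -0.6121519460252456 2.5617920791586575
```

step_arm([
  {"dp": [0,0.0005,0],"angular": [0,0,0],"fingers": 1},
  {"dp": [0,0.001,0],"angular": [0,0,0],"fingers": 1},
  {"dp": [0,0.0015,0],"angular": [0,0,0],"fingers": 1},
  {"dp": [0,0.0015,0],"angular": [0,0,0],"fingers": 1},
  {"dp": [0,0.0015,0],"angular": [0,0,0],"fingers": 1},
  {"dp": [0,0.0015,0],"angular": [0,0,0],"fingers": 1},
  {"dp": [0,0.0015,0],"angular": [0,0,0],"fingers": 1},
  {"dp": [0,0.0015,0],"angular": [0,0,0],"fingers": 1},
])

```text
time: 37.55
tool_pos: [521.4, -29.4, 60.0]
tcp_rot: [-179.9, -0.1, -13.5]
ft_force: [0.7, 4.2, 5.5]
finger_gap: 15.6
grip_force: 25.7
```

```bash
python3 s.py
```

```text
37.55 [521.393 -29.448  59.984] [-179.926   -0.078  -13.479] F [0.736 4.246 5.456] T [ 0.592 -0.013  0.032] q6 94.54527011675164 [ -2.318 -46.11  -42.376  -1.291  -0.079   0.044] 15.597247341651435 25.697135031223297
lock x,y 0.6229726486775081 -163.72720152517172 Fx,Fy -0.27546761916874 4.3005468418248505
```

step_arm([
  {"dp": [0,-0.001,0],"angular": [0,0,0],"fingers": 1},
  {"dp": [0,-0.0015,0],"angular": [0,0,0],"fingers": 1},
  {"dp": [0,-0.0015,0],"angular": [0,0,0],"fingers": 0.7},
  {"dp": [0,-0.0015,0],"angular": [0,0,0],"fingers": 0.6},
  {"dp": [0,-0.0015,0],"angular": [0,0,0],"fingers": 0.5},
  {"dp": [0,-0.0015,0],"angular": [0,0,0],"fingers": 0.5},
  {"dp": [0,-0.0015,-0.03],"angular": [0,0,0],"fingers": 0.5},
  {"dp": [0,-0.0015,-0.08],"angular": [0,0,0],"fingers": 0.5},
])

```text
time: 38.55
tool_pos: [520.5, -29.8, 75.6]
tcp_rot: [180.0, 0.0, -13.5]
ft_force: [-1.4, 0.1, 0.2]
finger_gap: 42.7
grip_force: 0.0
```

step_arm([
  {"dp": [0,0,-0.1],"angular": [0,0,0],"fingers": 0.5},
  {"dp": [0,0,-0.2],"angular": [0,0,0],"fingers": 0.5},
  {"dp": [0,0,-0.3],"angular": [0,0,0],"fingers": 0.5},
  {"dp": [0,0,-0.4],"angular": [0,0,0],"fingers": 0.5},
  {"dp": [0,0,-0.5],"angular": [0,0,0],"fingers": 0.5},
  {"dp": [0,0,-0.5],"angular": [0,0,0],"fingers": 0.5},
  {"dp": [0,0,-0.5],"angular": [0,0,0],"fingers": 0.5},
  {"dp": [0,0,-0.5],"angular": [0,0,0],"fingers": 0.5},
])

```text
time: 39.55
tool_pos: [520.0, -29.7, 174.1]
tcp_rot: [180.0, 0.1, -13.5]
ft_force: [-0.4, -0.4, -0.0]
finger_gap: 42.5
grip_force: 0.0
```

```bash
python3 s.py; python3 -c "
from h import *
cv2.imwrite('pics/w9.png',snapshot('wrist'))"
```

```text
39.55 [520.019 -29.71  174.145] [179.99    0.105 -13.488] F [-0.412 -0.366 -0.011] T [ 0.008 -0.046  0.01 ] q6 94.57848333530056 [  0.005 -46.819 -49.3     0.     -0.007   0.   ] 42.54124287934749 0.0
lock x,y -0.6523597877257516 -164.30294251754864 Fx,Fy -0.31497987214725837 -0.4520946886571967
```

View pics/w9.png

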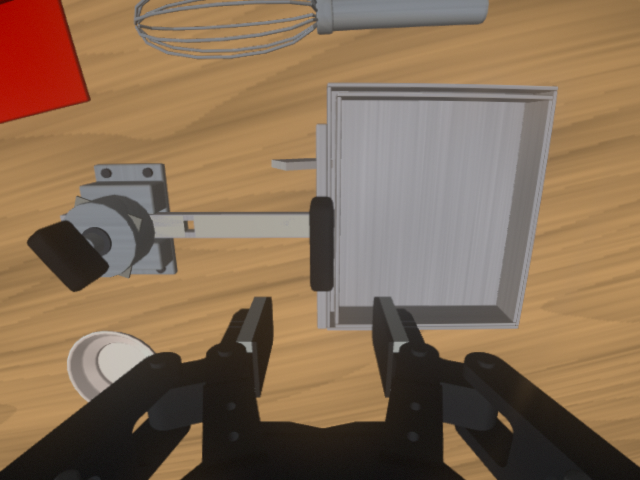

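The picture shows the fence plate (col ~328) touching the tray side along its length. The knob is parked turned at (68, 255), and the other things are undisturbed.

```bash
python3 -c "
from bench import *
print(hand_in())"
```

```text
the job is handed in; nothing more can be done
None
```

The job is handed in at about 40 s of the 72 s allowed: the knob is parked in its rest notch, the fence plate just touches the trays, and the gripper is clear of everything; no verdict came back.

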